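# Hang the washed lid in its hinge and hold it for the pins

## Task

The lid of the steel instrument box has been washed and is drying upright in the wire rack. Lift it out, bring it upright over the back of the box with its blue-gasket side towards the box's front, lower its two knuckles gently between the knuckles of the two hinges until all the hinge holes line up, and finish still holding it there, steady, its weight carried by you and not resting on the box, so that I can push the two hinge pins in. Do not shift the box or disturb the bottles, the gauze roll or the perforated insert in the rack.

Things in the scene. Friction and masses are not known exactly. Their poses are not given: they have to be found in the camera images.
- lid: flat steel lid, 236 wide (y) x 118 high (z) x 10 thick (x) mm, 0.5 to 0.8 kg, standing upright in an outer slot of the rack, knuckles down. Origin: mid-width, mid-thickness, at the height of the knuckles' bores; z up the plate, -x the inner side with the blue gasket. The plate spans x -5 to +5 and z +11 to +129. On the outer side two latch catches stand out 4 mm at y = +-75 near the top
- lid_grip (a point): middle of the lid's bare top edge, lid frame (0, 0, +129) mm
- lid_hole_left (a point): centre of the bore of the lid's left knuckle, lid frame (-5, +70, 0) mm, so in the plane of the plate's inner face; the knuckle is a tube along y, outside diameter 18, bore 10, 26 long, hanging on a tab under the plate
- lid_hole_right (a point): the same of the lid's right knuckle, lid frame (-5, -70, 0) mm
- instrument_box: open steel box, 120 deep (x) x 240 wide (y) x 55 high mm, loose, 2.2 kg, with some instruments in it. Origin: centre of its underside; z up, -x its front with two latches, +x its back with two hinges. Hinge axis along y at rim height (55), 11 behind the back wall. Loose 6 mm hinge pins wait in the outermost knuckles and stick out sideways to y = +-158; they slide only if pushed with over 3 N
- box_hole_left (a point): on the hinge axis in the middle of the left hinge, box frame (71, +70, 55) mm, axes as the box: between two fixed knuckles (diameter 18, bore 10, 16 long) 30 apart, so a lid knuckle has 2 mm play each side. A hinge block lies 10.2 below the axis: a lid knuckle bottomed on it is 1.2 too low; one that touches the back wall is 2 too far forward
- box_hole_right (a point): the same of the right hinge, box frame (71, -70, 55) mm, axes as the box
- rack: loose steel wire rack, 1.2 kg, 178 x 112 x 99 high mm, origin under its centre; three slots 13 wide across its x at x = -45, 0, +45. The lid stands in one outer slot, its lower edge on rails 38 high, between wire arches 99 high: lift it straight up at least 85 mm to clear them, more to pass over the insert
- insert: perforated aluminium bottom insert of the box, 10 x 200 x 82 high mm, origin under its lower edge, standing in the other outer slot of the rack, top 120 above the bench; stays there
- iodine_bottle: brown bottle with black cap, 51 wide, 108 high, origin under its centre; bystander
- saline_bottle: clear bottle with white cap, 43 wide, 98 high, origin under its centre; bystander
- gauze_roll: white gauze roll standing on end, 47 wide, 59 high, origin under its centre; bystander
Mind the look-alikes: they are no part of the job. Leave any orange look-alike of the lid alone.

How it is judged:
On the way:
1. the lid is lifted clear out of the rack in the gripper (height (world z) of lid above 0.09 m and contact force between the fingers and lid above 3 N and contact force between lid and rack below 0.5 N), for 0.1 s.
At the end, for the whole second after the job is handed in: Gripped, still and upright (0.12 rad), the lid has its knuckles between the fixed ones, bore centres within 2.8 mm of the hinge axis fore-and-aft and in height on both sides (6 mm pins, 10 mm bores), touching the box with under 4.5 N, less than its weight; the box stands level (x of lid_hole_left in the frame of box_hole_left between -0.0028 and 0.0028 m and z of lid_hole_left in the frame of box_hole_left between -0.0028 and 0.0028 m and x of lid_hole_right in the frame of box_hole_right between -0.0028 and 0.0028 m and z of lid_hole_right in the frame of box_hole_right between -0.0028 and 0.0028 m and distance between lid_hole_left and box_hole_left below 0.005 m and angle between lid's own z axis and vertical below 0.12 rad and angle between instrument_box's own z axis and vertical below 0.05 rad and contact force between the fingers and lid above 3 N and contact force between lid and instrument_box below 4.5 N and linear speed of lid below 0.02 m/s); the arm keeps its last pose, push and grip.
It fails at once if the box is shoved more than 15 mm (distance of instrument_box from where it was at the start of the episode above 0.015 m).
It fails at once if the lid strikes or presses the box with more than 45 N (contact force between lid and instrument_box above 45 N).
It fails at once if a bystander is moved more than 30 mm (distance of any of iodine_bottle, saline_bottle, gauze_roll from where it was at the start of the episode above 0.03 m).
It fails at once if the insert is knocked out of the rack (angle between insert's own z axis and vertical above 0.5 rad or distance of insert from where it was at the start of the episode above 0.04 m).
It also fails if it takes over 42 s, if anything falls off the work surface, if the arm or the gripper's body presses on something with over 40 N, if the wrist force passes 120 N, or if a joint passes its speed limit or range.

## Robot

A 6-joint arm with a two-finger parallel gripper is mounted at the origin on a cart in front of the work surface, level with it; the furniture and walls round the work are solid. World frame = base frame: x ahead of the robot, y to its left, z up, the work surface at z = 0. Lengths are in m, angles in rad, forces in N, time in s.
With the tool pointing down it reaches from about 0.25 to 0.775 m from the base axis. Payload 4 kg.
Tool frame: the origin (TCP) lies at the centre of the arm's flange, where the gripper is bolted on; the fingertips stand 199 mm ahead of it and the grasp point (between the pads) lies 180 mm ahead of it (robot.tcp_to_tips is the z of the fingertips in the tool frame, in m); z points along the fingers, y is the line along which they close (so a half turn about z gives the same grasp; the last joint's range is limited). The gripper opens to 94 mm and grips with 3 to 60 N. Pads are 16 mm wide; open, the fingers measure 119 mm over their backs; the gripper's body (75 mm by 177 mm) begins 78 mm behind the grasp point.
Start: joints at [-1.441, 0.087, 1.371, -0, 1.684, -0.103], TCP at [0.127, -0.535, 0.405] pointing down, gripper open.
Joint ranges: [-3.1, 3.1], [-0.76, 2.03], [0.27, 2.55], [-1.08, 4.22], [0.17, 2.65], [-2.57, 2.57]. Speed limits (rad/s): [2.79, 2.79, 3.14, 3.14, 3.14, 3.14].

## Interface

Orientations are given as [roll, pitch, yaw] about the fixed x, y, z axes, in that order (R = Rz(yaw) Ry(pitch) Rx(roll)).
In Python, from bench import robot gives the robot as it stands.
- The arm moves only by the tool play_rows, never from a script. Its arguments are lists of equal length, an entry for each row: "translation": the shift along the tool's x, y, z scaled (see below), a list of three; "twist": the turn, a rotation vector about the tool's x, y, z scaled (see below), a list of three; "gripper": the opening, from -1 (shut) to 1 (fully open). A call has 1 to 8 rows; each row shifts and turns the commanded pose from where the row before left it, along the tool's axes as they then stand; what a row does not reach is not made up. The controller multiplies each number of a shift by 0.04 m and each number of a turn by 0.1 rad. A row lasts 1/10 s, in which the tool goes at most 50 mm and 8.59 degrees, less where a joint would pass 70% of its speed; a pose out of reach is approached as far as the arm can. A call with a number of a shift or a turn outside -1 to 1 is refused whole. A call with a gripper value outside its range is refused whole. The fingers move at their own pace and stop on an object; the grip force is fixed at half the most. Time passes only in rows, so rows that do not move let the fingers close. It gives the time, the measured TCP pose, the force, the opening and the grip force at its end, in the units of the state.
- robot.get_obs(): the state, without advancing time (a new reading comes with each control period).
- robot.snapshot(name): name is "side" or "top"; returns the picture (480x640x3 uint8, red, green, blue); there is no depth.
- robot.camera_model(name): a dict with "camera_matrix" (3x3 intrinsics, pixels), "rvec" (rotation vector, rad) and "tvec" (3), from world to camera coordinates, as OpenCV has them. Camera axes: x right, y down, z forward; pixel columns grow to the right and rows downward; lengths in m; the calibration is good to about 2 mm. A picture is of the moment at which its call begins. camera_model takes no time and is no camera call.
- robot.close_job(): hands the job in; it is judged then, once.
Trained networks look in the newest picture that a camera, given by its name, has taken for a name from the list of things; names that differ only in an ending like _2 or _b are one class to them, and where a whole thing is asked for, a point or a joint stands for the part that bears it (a point fixed in the world has none). Each returns a list of dicts, best first, with "score" (0 to 1); they miss things now and then, are a little off and sometimes report something else, mostly with a low value. They report only what shows in the picture. A call takes as long as a camera call. They do not tell look-alikes from the thing itself.
- robot.recognise(name, camera): "centre" ([x, y, z] in m, in world coordinates, good to about 4 mm: the middle of the surface that is visible of it).
- robot.spot_point(name, camera): "centre" ([x, y, z] in m, in world coordinates, good to about 4 mm: a listed point, or the origin of a listed thing).
The state is a dict: "time": time; "joint_positions": joint angles; "qvel": joint speeds; "joint_torque": joint torques, N m; "tool_pos": TCP position; "ee_rot": TCP orientation; "wrist_force": force on the tool from outside, world axes, zero at the start; "wrist_torque": the same for the moment, N m; "width": finger opening in m; "finger_force": force on a finger pad.
Only numpy, scipy, OpenCV 4.12 (cv2) and the standard library are available. Lean on these libraries where they do the work, as an engineer would, in place of code of your own. Each camera call takes 0.05 s, during which the arm holds its last target. There are 200 camera calls.

## Working session

There is one attempt and no reset: what is moved stays moved. The work goes in short steps, Python scripts to look and compute and a tool call to move; the robot and the scene stay as the last step left them, time stands still between calls to the robot, and variables do not carry over. Pictures are saved under pics/ and viewed, at most 10 in all, crops included, and the job is handed in when it is done.

Besides the shell and the picture viewer there is one more tool, called after "Emit:" by a JSON object that holds its "op" and its "data". play_rows: Moves the arm, as the interface text tells. Its arguments: {"type":"object","properties":{"translation":{"type":"array","items":{"type":"array","items":{"type":"number","minimum":-1,"maximum":1}}},"twist":{"type":"array","items":{"type":"array","items":{"type":"number","minimum":-1,"maximum":1}}},"gripper":{"type":"array","items":{"type":"number"}}},"required":["translation","twist","gripper"]}

```bash
mkdir -p pics; ls; cat > h.py <<'E'
import cv2,numpy as np
from bench import robot
from scipy.spatial.transform import Rotation as R
def snap(c,f=None):
    im=robot.snapshot(c)
    if f: cv2.imwrite('pics/'+f,im[:,:,::-1])
    return im
def proj(P,c):
    m=robot.camera_model(c)
    return cv2.projectPoints(np.array(P,float).reshape(-1,1,3),np.array(m['rvec'],float),np.array(m['tvec'],float),np.array(m['camera_matrix'],float),None)[0].reshape(-1,2)
def ray(uv,c):
    m=robot.camera_model(c);Rm=cv2.Rodrigues(np.array(m['rvec'],float))[0];t=np.array(m['tvec'],float).ravel()
    d=Rm.T@np.linalg.solve(np.array(m['camera_matrix'],float),[*uv,1]);return -Rm.T@t,d
def atz(uv,c,z):
    o,d=ray(uv,c);return o+d*(z-o[2])/d[2]
E
python3 - <<'E'
from h import *
np.set_printoptions(precision=4,suppress=True)
print(robot.get_obs())
for c in('side','top'):
    snap(c,c+'1.png')
    print(c,'campos',ray((320,240),c))
    for n in('lid','instrument_box','rack','insert'):
        print(n,[(np.round(d['centre'],4),round(d['score'],2)) for d in robot.recognise(n,c)])
    for n in('lid_grip','lid_hole_left','lid_hole_right','box_hole_left','box_hole_right','instrument_box','lid','rack','iodine_bottle','saline_bottle','gauze_roll','insert'):
        print('pt',n,[(np.round(d['centre'],4),round(d['score'],2)) for d in robot.spot_point(n,c)])
E
```

```text
pics
{'time': 0.0, 'joint_positions': array([-1.4411,  0.0879,  1.3722, -0.    ,  1.6836, -0.1031]), 'qvel': array([-0.0008, -0.0015,  0.0002, -0.0026, -0.0007,  0.    ]), 'joint_torque': array([  0.0021, -34.018 , -30.2425,   0.0721,   0.0328,  -0.0002]), 'tool_pos': array([ 0.1269, -0.5351,  0.4036]), 'ee_rot': array([-3.1395, -0.0002,  0.2328]), 'wrist_force': array([ 0.4483, -0.0853, -0.4239]), 'wrist_torque': array([-0.014 ,  0.005 ,  0.0244]), 'finger_force': 0.0, 'width': 0.09386845609246963}
side campos (array([0.5809, 1.5011, 0.9942]), array([-0.0365, -0.8466, -0.5311]))
lid [(array([0.3838, 0.6152, 0.0108]), 0.72), (array([0.5873, 0.2627, 0.1284]), 0.64)]
instrument_box [(array([ 0.5484, -0.2466,  0.0322]), 0.58)]
rack [(array([0.5408, 0.2406, 0.0359]), 0.92)]
insert [(array([0.4979, 0.2313, 0.0973]), 0.86)]
pt lid_grip [(array([0.5965, 0.2053, 0.1567]), 0.74), (array([0.446 , 0.6002, 0.0062]), 0.56)]
pt lid_hole_left [(array([0.5754, 0.278 , 0.0294]), 0.56)]
pt lid_hole_right [(array([0.595 , 0.1433, 0.0261]), 0.93), (array([0.3099, 0.6603, 0.0108]), 0.87)]
pt box_hole_lef
[... 1150 characters left out ...]
0079]), 0.77), (array([0.6004, 0.1416, 0.0259]), 0.67)]
pt box_hole_left [(array([ 0.6045, -0.1501,  0.0535]), 0.86)]
pt box_hole_right [(array([ 0.6258, -0.2887,  0.0578]), 0.69)]
pt instrument_box [(array([ 0.5487, -0.2311, -0.0014]), 0.94)]
pt lid [(array([0.5956, 0.2034, 0.0244]), 0.89), (array([0.3138, 0.5917, 0.0144]), 0.79)]
pt rack [(array([ 0.5436,  0.2161, -0.001 ]), 0.76)]
pt iodine_bottle [(array([ 0.7235,  0.0164, -0.0021]), 0.64)]
pt saline_bottle [(array([0.5936, 0.4758, 0.0015]), 0.79)]
pt gauze_roll [(array([ 0.3694,  0.026 , -0.0005]), 0.49)]
pt insert [(array([0.4999, 0.1981, 0.0406]), 0.67), (array([0.5746, 0.2732, 0.0283]), 0.62), (array([0.5965, 0.139 , 0.0257]), 0.24)]
```

View pics/side1.png

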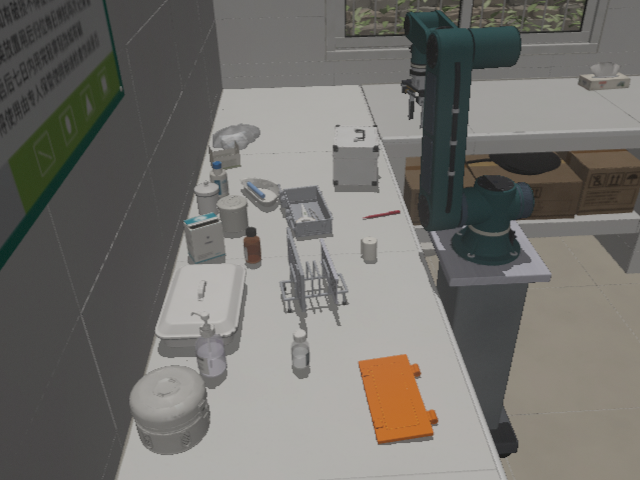

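View pics/top1.png

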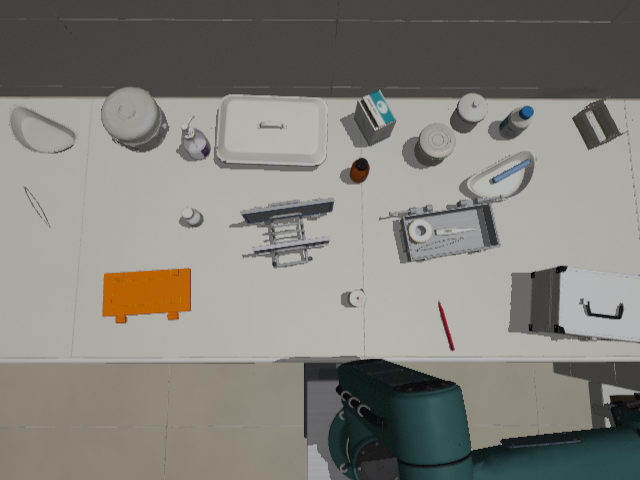

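The side view shows the upright lid (about 295,255), the insert (330,265), the box (305,210) and the orange decoy at (395,400). The top view shows the lid at (288,210), the box at (448,232) with its hinges along the upper edge, and the decoy at lower left. Next I'll zoom in.

```bash
python3 - <<'E'
import cv2,numpy as np
t=cv2.imread('pics/top1.png');s=cv2.imread('pics/side1.png')
def crop(im,x,y,w,h,k): return cv2.resize(im[y:y+h,x:x+w],None,fx=k,fy=k,interpolation=cv2.INTER_CUBIC)
cv2.imwrite('pics/c1.png',np.vstack([crop(t,374,190,133,80,6)[:,:798],])) 
a=crop(t,230,190,114,85,3.5);b=crop(s,270,175,114,140,3.5)
a=cv2.copyMakeBorder(a,0,b.shape[0]-a.shape[0],0,0,cv2.BORDER_CONSTANT)
cv2.imwrite('pics/c2.png',np.hstack([a,b[:, :a.shape[1]]]))
from h import robot
print(robot.camera_model('top'),robot.camera_model('side'))
E
```

```text
{'camera_matrix': array([[467.48553742,   0.        , 316.44438365],
       [  0.        , 467.48553742, 242.0803775 ],
       [  0.        ,   0.        ,   1.        ]]), 'rvec': array([ 2.1394093 , -2.14110524,  0.18781191]), 'tvec': array([0.13520172, 0.51832061, 1.22698638])} {'camera_matrix': array([[583.90453434,   0.        , 324.02446174],
       [  0.        , 583.90453434, 243.64810799],
       [  0.        ,   0.        ,   1.        ]]), 'rvec': array([ 0.09387467,  2.73785984, -1.50449014]), 'tvec': array([0.50371501, 0.0100599 , 1.82357385])}
```

View pics/c1.png

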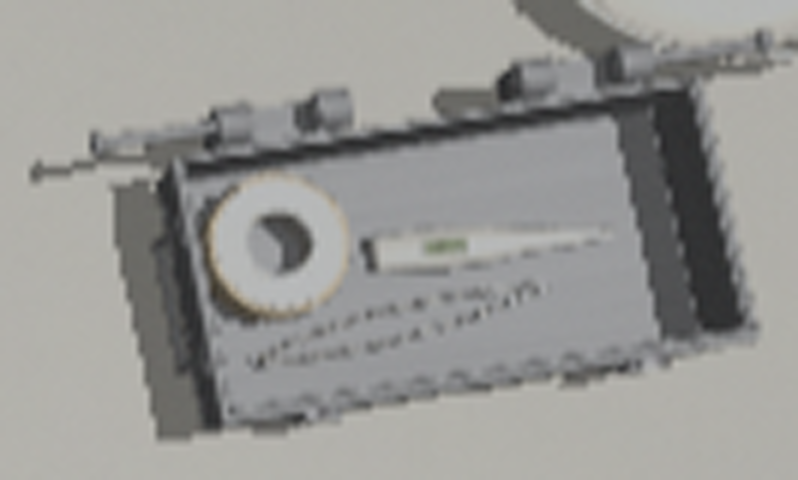

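View pics/c2.png

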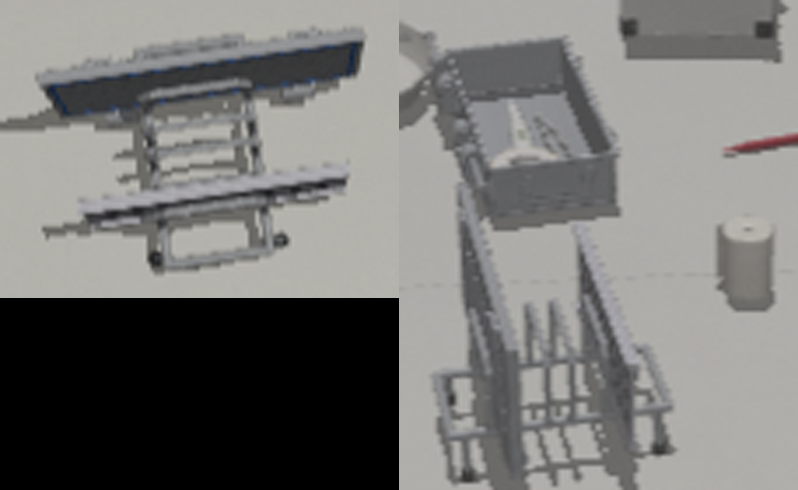

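The crops show the lid's blue gasket facing the robot (-x), which is also where the box's front faces, so no flip is needed. In crop c1 the left hinge centre is about (281,117) and the right about (577,73), with pin tips at (95,142) and (768,40). In c2 the lid's top edge runs from (40,77) to (363,36).

```bash
python3 - <<'E'
from h import *
np.set_printoptions(precision=4,suppress=True)
b=lambda p:(p[0]/6-.4+374,p[1]/6-.4+190)
l=lambda p:(p[0]/3.5-.35+230,p[1]/3.5-.35+190)
def rep(n,L,Rr):
    d=L-Rr; print(n,L,Rr,(L+Rr)/2,'len',np.linalg.norm(d),'yaw',np.arctan2(-d[0],d[1]))
rep('hinge',atz(b((281,117)),'top',.055),atz(b((577,73)),'top',.055))
rep('pins',atz(b((95,142)),'top',.055),atz(b((768,40)),'top',.055))
rep('lid',atz(l((40,77)),'top',.156),atz(l((363,36)),'top',.156))
E
```

```text
hinge [ 0.6074 -0.1486  0.055 ] [ 0.6281 -0.2846  0.055 ] [ 0.6177 -0.2166  0.055 ] len 0.13761227405882645 yaw 0.15090075100600078
pins [ 0.5957 -0.0637  0.055 ] [ 0.6437 -0.3731  0.055 ] [ 0.6197 -0.2184  0.055 ] len 0.31315960828696215 yaw 0.1538181708459604
lid [0.5763 0.3236 0.156 ] [0.6066 0.0934 0.156 ] [0.5914 0.2085 0.156 ] len 0.23213121850248986 yaw 0.13073801824535522
```

```bash
cat >> h.py <<'E'
def plan(P,yaw,step=.036,turn=.1,n=8):
    o=robot.get_obs();p=np.array(o['tool_pos']);Rc=R.from_euler('xyz',o['ee_rot']);Rt=R.from_euler('xyz',[np.pi,0,yaw])
    P=np.array(P,float);w=(Rc.inv()*Rt).as_rotvec()
    N=max(int(np.ceil(np.linalg.norm(P-p)/step)),int(np.ceil(np.linalg.norm(w)/turn)),1)
    T=[];W=[]
    for i in range(min(N,n)):
        T.append(np.round(Rc.inv().apply((P-p)/N)/.04,2).tolist());W.append(np.round(w/N/.1,2).tolist());Rc=Rc*R.from_rotvec(w/N)
    print(N,'t',round(o['time'],2),'pos',np.round(p,4),'rpy',np.round(o['ee_rot'],3),'F',np.round(o['wrist_force'],1),'w',round(o['width'],4),'ff',round(o['finger_force'],1));print(T);print(W)
E
python3 -c "
from h import *
plan([.592,.2085,.43],1.716,n=24)"
```

```text
25 t 1.7 pos [ 0.1269 -0.5352  0.4047] rpy [3.142 0.    0.233] F [-0.3 -0.5 -0.4] w 0.0941 ff 0.0
[[0.62, -0.62, -0.03], [0.66, -0.58, -0.03], [0.69, -0.54, -0.03], [0.72, -0.5, -0.03], [0.75, -0.45, -0.03], [0.78, -0.41, -0.03], [0.8, -0.36, -0.03], [0.82, -0.31, -0.03], [0.84, -0.26, -0.03], [0.85, -0.21, -0.03], [0.86, -0.16, -0.03], [0.87, -0.11, -0.03], [0.88, -0.06, -0.03], [0.88, -0.01, -0.03], [0.88, 0.05, -0.03], [0.87, 0.1, -0.03], [0.86, 0.15, -0.03], [0.85, 0.2, -0.03], [0.84, 0.25, -0.03], [0.82, 0.3, -0.03], [0.81, 0.35, -0.03], [0.78, 0.39, -0.03], [0.76, 0.44, -0.03], [0.73, 0.48, -0.03]]
[[0.0, 0.0, -0.59], [0.0, 0.0, -0.59], [0.0, 0.0, -0.59], [0.0, 0.0, -0.59], [0.0, 0.0, -0.59], [0.0, 0.0, -0.59], [0.0, 0.0, -0.59], [0.0, 0.0, -0.59], [0.0, 0.0, -0.59], [0.0, 0.0, -0.59], [0.0, 0.0, -0.59], [0.0, 0.0, -0.59], [0.0, 0.0, -0.59], [0.0, 0.0, -0.59], [0.0, 0.0, -0.59], [0.0, 0.0, -0.59], [0.0, 0.0, -0.59], [0.0, 0.0, -0.59], [0.0, 0.0, -0.59], [0.0, 0.0, -0.59], [0.0, 0.0, -0.59], [0.0, 0.0, -0.59], [0.0, 0.0, -0.59], [0.0, 0.0, -0.59]]
```

Emit:
{"op": "play_rows", "data": {"translation": [[0.62,-0.62,-0.3],[0.66,-0.58,-0.2],[0.69,-0.54,-0.2],[0.72,-0.5,0],[0.75,-0.45,0],[0.78,-0.41,0],[0.8,-0.36,0],[0.82,-0.31,0]], "twist": [[0,0,-0.59],[0,0,-0.59],[0,0,-0.59],[0,0,-0.59],[0,0,-0.59],[0,0,-0.59],[0,0,-0.59],[0,0,-0.59]], "gripper": [1,1,1,1,1,1,1,1]}}

```text
time: 2.5
tool_pos: [0.276, -0.2957, 0.4329]
ee_rot: [3.141, -0.0, 0.707]
wrist_force: [0.7, -0.1, -1.1]
width: 0.0939
finger_force: 0.0
```

Emit:
{"op": "play_rows", "data": {"translation": [[0.84,-0.26,0],[0.85,-0.21,0],[0.86,-0.16,0],[0.87,-0.11,0],[0.88,-0.06,0],[0.88,-0.01,0],[0.88,0.05,0],[0.87,0.1,0]], "twist": [[0,0,-0.59],[0,0,-0.59],[0,0,-0.59],[0,0,-0.59],[0,0,-0.59],[0,0,-0.59],[0,0,-0.59],[0,0,-0.59]], "gripper": [1,1,1,1,1,1,1,1]}}

```text
time: 3.3
tool_pos: [0.4264, -0.0582, 0.4329]
ee_rot: [3.141, 0.0, 1.179]
wrist_force: [1.0, 0.1, 0.4]
width: 0.0939
finger_force: 0.0
```

```bash
python3 -c "
from h import *
plan([.592,.2085,.40],1.716,n=24)"
```

```text
9 t 3.3 pos [ 0.4264 -0.0582  0.4329] rpy [3.141 0.    1.179] F [1.  0.1 0.4] w 0.0939 ff 0.0
[[0.86, 0.14, 0.09], [0.85, 0.19, 0.09], [0.84, 0.24, 0.09], [0.82, 0.29, 0.09], [0.8, 0.34, 0.09], [0.78, 0.39, 0.09], [0.76, 0.43, 0.09], [0.73, 0.48, 0.09], [0.7, 0.52, 0.09]]
[[0.0, 0.0, -0.6], [0.0, 0.0, -0.6], [0.0, 0.0, -0.6], [0.0, 0.0, -0.6], [0.0, 0.0, -0.6], [0.0, 0.0, -0.6], [0.0, 0.0, -0.6], [0.0, 0.0, -0.6], [0.0, 0.0, -0.6]]
```

Emit:
{"op": "play_rows", "data": {"translation": [[0.86,0.14,0],[0.85,0.19,0],[0.84,0.24,0],[0.82,0.29,0],[0.8,0.34,0],[0.78,0.39,0],[0.76,0.43,0],[0.73,0.48,0]], "twist": [[0,0,-0.6],[0,0,-0.6],[0,0,-0.6],[0,0,-0.6],[0,0,-0.6],[0,0,-0.6],[0,0,-0.6],[0,0,-0.6]], "gripper": [1,1,1,1,1,1,1,1]}}

```text
time: 4.1
tool_pos: [0.5733, 0.1789, 0.4326]
ee_rot: [3.141, 0.0, 1.659]
wrist_force: [1.3, -0.4, -0.6]
width: 0.0943
finger_force: 0.0
```

```bash
python3 -c "
from h import *
plan([.592,.2085,.40],1.716,n=24)
plan([.592,.2085,.33],1.716,n=24)"
```

```text
2 t 4.1 pos [0.5733 0.1789 0.4326] rpy [3.141 0.    1.659] F [ 1.3 -0.4 -0.6] w 0.0943 ff 0.0
[[0.35, 0.27, 0.41], [0.34, 0.28, 0.41]]
[[0.0, 0.0, -0.28], [0.0, 0.0, -0.28]]
4 t 4.1 pos [0.5733 0.1789 0.4326] rpy [3.141 0.    1.659] F [ 1.3 -0.4 -0.6] w 0.0943 ff 0.0
[[0.17, 0.13, 0.64], [0.17, 0.14, 0.64], [0.17, 0.14, 0.64], [0.17, 0.14, 0.64]]
[[0.0, 0.0, -0.14], [0.0, 0.0, -0.14], [0.0, 0.0, -0.14], [0.0, 0.0, -0.14]]
```

Emit:
{"op": "play_rows", "data": {"translation": [[0.34,0.27,0.4],[0.34,0.28,0.4],[0,0,0.5],[0,0,0.5],[0,0,0.5],[0,0,0.3],[0,0,0.06],[0,0,0]], "twist": [[0,0,-0.28],[0,0,-0.28],[0,0,0],[0,0,0],[0,0,0],[0,0,0],[0,0,0],[0,0,0]], "gripper": [1,1,1,1,1,1,1,1]}}

```text
time: 4.9
tool_pos: [0.5919, 0.2068, 0.3263]
ee_rot: [-3.141, 0.0, 1.713]
wrist_force: [0.6, 0.6, 0.6]
width: 0.0941
finger_force: 0.0
```

```bash
python3 -c "
from h import *
plan([.592,.2085,.325],1.716,n=24)
t=snap('top');s=snap('side')
def c(im,x,y,w,h,k): return cv2.resize(im[y:y+h,x:x+w,::-1],None,fx=k,fy=k,interpolation=cv2.INTER_CUBIC)
cv2.imwrite('pics/g1.png',np.hstack([c(t,220,160,120,120,3.3),c(s,250,180,120,120,3.3)]))
"
```

```text
1 t 4.9 pos [0.5919 0.2068 0.3263] rpy [-3.141  0.     1.713] F [0.6 0.6 0.6] w 0.0941 ff 0.0
[[0.04, 0.01, 0.03]]
[[-0.0, 0.0, -0.03]]
```

View pics/g1.png

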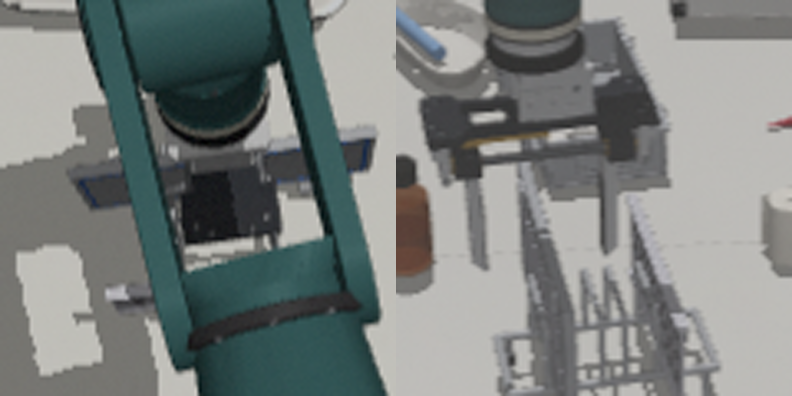

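The fingers straddle the lid's top edge; in the side half they sit at about (475,220) and (605,210), and the near one is clear of the insert. Closing now.

Emit:
{"op": "play_rows", "data": {"translation": [[0.04,0,0.03],[0,0,0],[0,0,0],[0,0,0],[0,0,0],[0,0,0],[0,0,0],[0,0,0]], "twist": [[0,0,0],[0,0,0],[0,0,0],[0,0,0],[0,0,0],[0,0,0],[0,0,0],[0,0,0]], "gripper": [-1,-1,-1,-1,-1,-1,-1,-1]}}

```text
time: 5.8
tool_pos: [0.5917, 0.2084, 0.325]
ee_rot: [-3.142, 0.0, 1.713]
wrist_force: [-0.6, 0.9, -0.9]
width: 0.0337
finger_force: 0.0
```

Emit:
{"op": "play_rows", "data": {"translation": [[0,0,0],[0,0,0],[0,0,0],[0,0,0],[0,0,0]], "twist": [[0,0,0],[0,0,0],[0,0,0],[0,0,0],[0,0,0]], "gripper": [-1,-1,-1,-1,-1]}}

```text
time: 6.3
tool_pos: [0.5917, 0.2084, 0.325]
ee_rot: [3.141, 0.0, 1.713]
wrist_force: [0.7, 0.0, -0.5]
width: 0.0098
finger_force: 30.0
```

Emit:
{"op": "play_rows", "data": {"translation": [[0,0,-0.2],[0,0,-0.4],[0,0,-0.5],[0,0,-0.5],[0,0,-0.5],[0,0,-0.5],[0,0,-0.5],[0,0,0]], "twist": [[0,0,0],[0,0,0],[0,0,0],[0,0,0],[0,0,0],[0,0,0],[0,0,0],[0,0,0]], "gripper": [-1,-1,-1,-1,-1,-1,-1,-1]}}

```text
time: 7.1
tool_pos: [0.5917, 0.2085, 0.4516]
ee_rot: [3.138, -0.0, 1.713]
wrist_force: [0.8, 1.0, -5.8]
width: 0.0099
finger_force: 30.0
```

```bash
python3 -c "
from h import *
o=robot.get_obs();print(o['wrist_force'],o['wrist_torque'],o['width'])
plan([.618,-.218,.455],1.723,n=24)"
```

```text
[ 0.76305571  1.04683278 -5.81933022] [-0.04969513 -0.18335222 -0.0008099 ] 0.00994090100430892
12 t 7.1 pos [0.5917 0.2085 0.4516] rpy [ 3.138 -0.     1.713] F [ 0.8  1.  -5.8] w 0.0099 ff 30.0
[[-0.89, -0.07, -0.01], [-0.89, -0.07, -0.01], [-0.89, -0.07, -0.01], [-0.89, -0.07, -0.01], [-0.89, -0.07, -0.01], [-0.89, -0.08, -0.01], [-0.89, -0.08, -0.01], [-0.89, -0.08, -0.01], [-0.89, -0.08, -0.01], [-0.89, -0.08, -0.01], [-0.89, -0.08, -0.01], [-0.89, -0.08, -0.01]]
[[0.0, -0.0, -0.01], [0.0, -0.0, -0.01], [0.0, -0.0, -0.01], [0.0, -0.0, -0.01], [0.0, -0.0, -0.01], [0.0, -0.0, -0.01], [0.0, -0.0, -0.01], [0.0, -0.0, -0.01], [0.0, -0.0, -0.01], [0.0, -0.0, -0.01], [0.0, -0.0, -0.01], [0.0, -0.0, -0.01]]
```

Emit:
{"op": "play_rows", "data": {"translation": [[-0.4,-0.03,0],[-0.7,-0.06,0],[-0.8,-0.07,0],[-0.8,-0.07,0],[-0.8,-0.07,0],[-0.8,-0.07,0],[-0.8,-0.07,0],[-0.8,-0.07,0]], "twist": [[0,0,0],[0,0,0],[0,0,0],[0,0,0],[0,0,0],[0,0,0],[0,0,0],[0,0,0]], "gripper": [-1,-1,-1,-1,-1,-1,-1,-1]}}

```text
time: 7.9
tool_pos: [0.6044, -0.0303, 0.4462]
ee_rot: [-3.136, -0.001, 1.712]
wrist_force: [0.0, 0.4, -6.1]
width: 0.0097
finger_force: 30.0
```

```bash
python3 -c "
from h import *
plan([.623,-.217,.455],1.723,n=24,step=.03)"
```

```text
7 t 7.9 pos [ 0.6044 -0.0303  0.4462] rpy [-3.136e+00 -1.000e-03  1.712e+00] F [ 0.   0.4 -6.1] w 0.0097 ff 30.0
[[-0.67, -0.03, -0.03], [-0.67, -0.03, -0.03], [-0.67, -0.03, -0.03], [-0.67, -0.03, -0.03], [-0.67, -0.03, -0.03], [-0.67, -0.03, -0.03], [-0.67, -0.03, -0.03]]
[[-0.01, -0.0, -0.02], [-0.01, -0.0, -0.02], [-0.01, -0.0, -0.02], [-0.01, -0.0, -0.02], [-0.01, -0.0, -0.02], [-0.01, -0.0, -0.02], [-0.01, -0.0, -0.02]]
```

Emit:
{"op": "play_rows", "data": {"translation": [[-0.8,-0.04,0],[-0.8,-0.04,0],[-0.8,-0.04,0],[-0.8,-0.04,0],[-0.7,-0.03,0],[-0.5,-0.02,0],[-0.25,-0.01,0],[0,0,0]], "twist": [[0,0,-0.02],[0,0,-0.02],[0,0,-0.02],[0,0,-0.02],[0,0,0],[0,0,0],[0,0,0],[0,0,0]], "gripper": [-1,-1,-1,-1,-1,-1,-1,-1]}}

```text
time: 8.7
tool_pos: [0.6232, -0.2147, 0.4475]
ee_rot: [-3.139, -0.001, 1.719]
wrist_force: [-0.8, 0.9, -6.6]
width: 0.01
finger_force: 30.0
```

```bash
python3 -c "
from h import *
np.set_printoptions(precision=4,suppress=True)
plan([.623,-.217,.455],1.723,n=24,step=.03)
t=snap('top');s=snap('side')
def c(im,x,y,w,h,k): return cv2.resize(im[y:y+h,x:x+w,::-1],None,fx=k,fy=k,interpolation=cv2.INTER_CUBIC)
cv2.imwrite('pics/b1.png',np.vstack([c(t,374,185,133,70,5)[:,:560],c(s,260,140,112,50,5)]))
for cam in('top','side'):
  for n in('lid_hole_left','lid_hole_right','box_hole_left','box_hole_right','lid','lid_grip'):
    print(cam,n,[(np.round(d['centre'],4),round(d['score'],2)) for d in robot.spot_point(n,cam)])
"
```

```text
1 t 8.7 pos [ 0.6232 -0.2147  0.4475] rpy [-3.139 -0.001  1.719] F [-0.8  0.9 -6.6] w 0.01 ff 30.0
[[-0.05, -0.01, -0.19]]
[[-0.02, -0.01, -0.04]]
top lid_hole_left [(array([ 0.6042, -0.1469,  0.1482]), 0.84), (array([0.3225, 0.5237, 0.0078]), 0.57), (array([0.591 , 0.477 , 0.0012]), 0.53)]
top lid_hole_right [(array([0.3148, 0.6589, 0.0095]), 0.92)]
top box_hole_left [(array([ 0.6072, -0.1502,  0.0539]), 0.67)]
top box_hole_right [(array([ 0.5527, -0.2321, -0.0016]), 0.26)]
top lid [(array([ 0.6222, -0.2186,  0.1472]), 0.9), (array([0.3149, 0.5929, 0.0152]), 0.89)]
top lid_grip [(array([ 0.6194, -0.2089,  0.2768]), 0.73), (array([0.4482, 0.599 , 0.0048]), 0.56), (array([ 0.6055, -0.1469,  0.1503]), 0.35)]
side lid_hole_left [(array([0.3205, 0.5193, 0.0078]), 0.76), (array([ 0.6066, -0.1447,  0.1517]), 0.75)]
side lid_hole_right [(array([0.3093, 0.6634, 0.0118]), 0.93), (array([ 0.6244, -0.2799,  0.1502]), 0.64), (array([ 0.5443,  0.2123, -0.0061]), 0.34)]
side box_hole_left [(array([ 0.6087, -0.1481,  0.0525]), 0.77)]
side box_hole_right [(array([ 0.6295, -0.2874,  0.0562]), 0.82)]
side lid [(array([ 0.6237, -0.214 ,  0.1512]), 0.74), (array([0.3159, 0.5927, 0.0117]), 0.61)]
side lid_grip [(array([ 0.6247, -0.2143,  0.2791]), 0.98), (array([0.4418, 0.6017, 0.0061]), 0.71)]
```

View pics/b1.png

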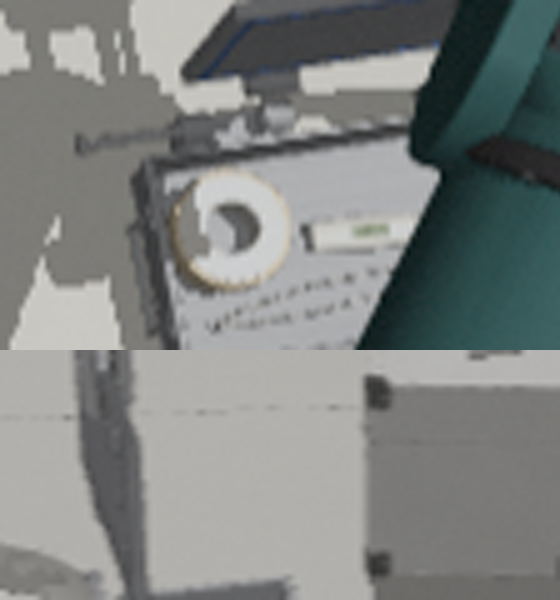

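Emit:
{"op": "play_rows", "data": {"translation": [[-0.09,0,0.2],[0,0,0.4],[0,0,0.4],[0,0,0.3],[0,0,0.15],[0,0,0.05],[0,0,0]], "twist": [[0,0,-0.04],[0,0,0],[0,0,0],[0,0,0],[0,0,0],[0,0,0],[0,0,0]], "gripper": [-1,-1,-1,-1,-1,-1,-1]}}

```text
time: 10.1
tool_pos: [0.6239, -0.217, 0.3892]
ee_rot: [3.141, 0.0, 1.725]
wrist_force: [0.2, -0.6, -6.1]
width: 0.01
finger_force: 30.0
```

```bash
python3 -c "
from h import *
np.set_printoptions(precision=4,suppress=True)
plan([.623,-.2185,.387],1.723,n=24,step=.03)
t=snap('top');s=snap('side')
def c(im,x,y,w,h,k): return cv2.resize(im[y:y+h,x:x+w,::-1],None,fx=k,fy=k,interpolation=cv2.INTER_CUBIC)
cv2.imwrite('pics/b2.png',np.hstack([c(t,374,185,66,70,6),c(s,270,160,66,70,6)]))
for cam in('top','side'):
  for n in('lid_hole_left','lid_hole_right','lid'):
    print(cam,n,[(np.round(d['centre'],4),round(d['score'],2)) for d in robot.spot_point(n,cam)][:2])
"
```

```text
1 t 10.1 pos [ 0.6239 -0.217   0.3892] rpy [3.141 0.    1.725] F [ 0.2 -0.6 -6.1] w 0.01 ff 30.0
[[-0.03, -0.03, 0.06]]
[[0.0, 0.0, 0.02]]
top lid_hole_left [(array([0.3224, 0.5243, 0.011 ]), 0.75), (array([ 0.6063, -0.1507,  0.0927]), 0.64)]
top lid_hole_right [(array([0.3146, 0.6617, 0.0064]), 0.91)]
top lid [(array([ 0.6279, -0.2199,  0.0896]), 0.88), (array([0.3188, 0.5925, 0.0158]), 0.63)]
side lid_hole_left [(array([ 0.6074, -0.1498,  0.0928]), 0.71), (array([0.319 , 0.521 , 0.0055]), 0.7)]
side lid_hole_right [(array([0.3101, 0.6606, 0.0096]), 0.92), (array([ 0.6292, -0.2825,  0.0936]), 0.78)]
side lid [(array([ 0.6242, -0.2181,  0.0943]), 0.82), (array([0.3131, 0.5938, 0.0092]), 0.8)]
```

View pics/b2.png

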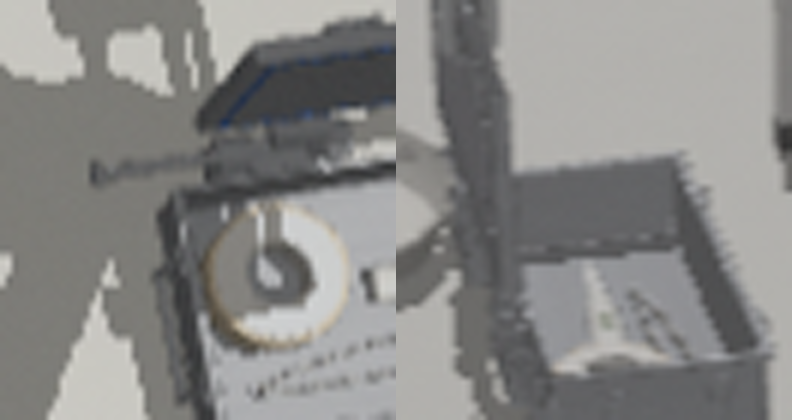

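Emit:
{"op": "play_rows", "data": {"translation": [[-0.02,0,0.2],[0,0,0.2],[0,0,0.1],[0,0,0.05],[0,0,0.05],[0,0,0.05],[0,0,0]], "twist": [[0,0,0],[0,0,0],[0,0,0],[0,0,0],[0,0,0],[0,0,0],[0,0,0]], "gripper": [-1,-1,-1,-1,-1,-1,-1]}}

```text
time: 11.2
tool_pos: [0.624, -0.2177, 0.3629]
ee_rot: [-3.141, 0.0, 1.725]
wrist_force: [0.1, 0.1, -7.2]
width: 0.0098
finger_force: 30.0
```

Emit:
{"op": "play_rows", "data": {"translation": [[0,0,0.05],[0,0,0.05],[0,0,0.05],[0,0,0]], "twist": [[0,0,0],[0,0,0],[0,0,0],[0,0,0]], "gripper": [-1,-1,-1,-1]}}

```text
time: 11.6
tool_pos: [0.6239, -0.2177, 0.3565]
ee_rot: [-3.141, -0.0, 1.725]
wrist_force: [0.4, 1.3, -6.2]
width: 0.01
finger_force: 30.0
```

Down in 1 mm steps now, watching the force.

Emit:
{"op": "play_rows", "data": {"translation": [[0,0,0.025],[0,0,0],[0,0,0.025],[0,0,0]], "twist": [[0,0,0],[0,0,0],[0,0,0],[0,0,0]], "gripper": [-1,-1,-1,-1]}}

```text
time: 12.0
tool_pos: [0.624, -0.2177, 0.355]
ee_rot: [-3.141, 0.0, 1.725]
wrist_force: [0.7, 0.3, -6.9]
width: 0.0098
finger_force: 30.0
```

Emit:
{"op": "play_rows", "data": {"translation": [[0,0,0.025],[0,0,0],[0,0,0.025],[0,0,0]], "twist": [[0,0,0],[0,0,0],[0,0,0],[0,0,0]], "gripper": [-1,-1,-1,-1]}}

```text
time: 12.4
tool_pos: [0.624, -0.2177, 0.3529]
ee_rot: [-3.141, -0.0, 1.725]
wrist_force: [-0.3, 1.2, -6.6]
width: 0.0096
finger_force: 30.0
```

Emit:
{"op": "play_rows", "data": {"translation": [[0,0,0.02],[0,0,0],[0,0,0]], "twist": [[0,0,0],[0,0,0],[0,0,0]], "gripper": [-1,-1,-1]}}

```text
time: 12.7
tool_pos: [0.624, -0.2177, 0.3522]
ee_rot: [-3.142, 0.0, 1.725]
wrist_force: [0.2, 0.2, -6.2]
width: 0.0099
finger_force: 30.0
```

Emit:
{"op": "play_rows", "data": {"translation": [[0,0,0.02],[0,0,0],[0,0,0]], "twist": [[0,0,0],[0,0,0],[0,0,0]], "gripper": [-1,-1,-1]}}

```text
time: 13.0
tool_pos: [0.624, -0.2177, 0.3517]
ee_rot: [3.141, 0.0, 1.725]
wrist_force: [-0.2, -0.4, -5.2]
width: 0.0097
finger_force: 30.0
```

Emit:
{"op": "play_rows", "data": {"translation": [[0,0,0.02],[0,0,0],[0,0,0]], "twist": [[0,0,0],[0,0,0],[0,0,0]], "gripper": [-1,-1,-1]}}

```text
time: 13.3
tool_pos: [0.624, -0.2176, 0.3517]
ee_rot: [3.141, 0.001, 1.725]
wrist_force: [-1.0, 1.3, -0.9]
width: 0.0097
finger_force: 30.0
```

Bottomed at TCP z 0.3517. Raising to the axis height, then probing forward for the back wall.

Emit:
{"op": "play_rows", "data": {"translation": [[0,0,-0.05],[0,0,0],[0,-0.025,0],[0,0,0],[0,0,0]], "twist": [[0,0,0],[0,0,0],[0,0,0],[0,0,0],[0,0,0]], "gripper": [-1,-1,-1,-1,-1]}}

```text
time: 13.8
tool_pos: [0.6229, -0.218, 0.3522]
ee_rot: [-3.141, -0.0, 1.725]
wrist_force: [0.3, 1.1, -5.9]
width: 0.0097
finger_force: 30.0
```

Emit:
{"op": "play_rows", "data": {"translation": [[0,-0.02,0],[0,0,0],[0,0,0]], "twist": [[0,0,0],[0,0,0],[0,0,0]], "gripper": [-1,-1,-1]}}

```text
time: 14.1
tool_pos: [0.6222, -0.218, 0.3527]
ee_rot: [3.142, 0.0, 1.725]
wrist_force: [-0.1, 0.9, -6.8]
width: 0.0099
finger_force: 30.0
```

Emit:
{"op": "play_rows", "data": {"translation": [[0,-0.02,0],[0,0,0],[0,0,0]], "twist": [[0,0,0],[0,0,0],[0,0,0]], "gripper": [-1,-1,-1]}}

```text
time: 14.4
tool_pos: [0.6214, -0.2181, 0.3527]
ee_rot: [3.142, 0.0, 1.725]
wrist_force: [0.3, -0.2, -6.8]
width: 0.0095
finger_force: 30.0
```

Emit:
{"op": "play_rows", "data": {"translation": [[0,-0.02,0],[0,0,0],[0,0,0]], "twist": [[0,0,0],[0,0,0],[0,0,0]], "gripper": [-1,-1,-1]}}

```text
time: 14.7
tool_pos: [0.6207, -0.2182, 0.3527]
ee_rot: [3.141, 0.0, 1.725]
wrist_force: [1.1, 0.8, -7.2]
width: 0.0097
finger_force: 30.0
```

Emit:
{"op": "play_rows", "data": {"translation": [[0,-0.02,0],[0,0,0],[0,0,0]], "twist": [[0,0,0],[0,0,0],[0,0,0]], "gripper": [-1,-1,-1]}}

```text
time: 15.0
tool_pos: [0.6202, -0.2183, 0.3528]
ee_rot: [3.14, 0.0, 1.725]
wrist_force: [2.9, 0.5, -6.9]
width: 0.0101
finger_force: 30.0
```

```bash
python3 -c "
from h import *
o=robot.get_obs();print(o['wrist_force'],o['wrist_torque'],o['tool_pos'])"
```

```text
[ 2.86704755  0.5474391  -6.89776201] [ 0.07571774 -0.92617964  0.06070085] [ 0.62015061 -0.21826926  0.35278735]
```

Wall touched at x ≈ 0.6207. Backing off 2 mm to centre on the axis.

Emit:
{"op": "play_rows", "data": {"translation": [[0,0.035,0],[0,0.03,0],[0,0,0],[0,0,0],[0,0,0],[0,0,0]], "twist": [[0,0,0],[0,0,0],[0,0,0],[0,0,0],[0,0,0],[0,0,0]], "gripper": [-1,-1,-1,-1,-1,-1]}}

```text
time: 15.6
tool_pos: [0.6223, -0.218, 0.3526]
ee_rot: [-3.141, 0.0, 1.725]
wrist_force: [-0.7, 0.7, -6.2]
width: 0.0096
finger_force: 30.0
```

```bash
python3 -c "
from h import *
np.set_printoptions(precision=4,suppress=True)
t=snap('top');s=snap('side')
o=robot.get_obs();print(o['wrist_force'],o['wrist_torque'],o['tool_pos'])
def c(im,x,y,w,h,k): return cv2.resize(im[y:y+h,x:x+w,::-1],None,fx=k,fy=k,interpolation=cv2.INTER_CUBIC)
cv2.imwrite('pics/f2.png',np.hstack([c(t,374,185,66,70,6),c(s,270,170,66,70,6)]))
for cam in('top','side'):
  for n in('lid_hole_left','lid_hole_right','box_hole_left','box_hole_right'):
    print(cam,n,[(np.round(d['centre'],4),round(d['score'],2)) for d in robot.spot_point(n,cam)][:2])
"
```

```text
[-0.3595 -0.0697 -6.2443] [-0.0222 -0.0797  0.003 ] [ 0.6223 -0.218   0.3527]
top lid_hole_left [(array([ 0.6044, -0.1503,  0.0547]), 0.6), (array([0.3196, 0.5232, 0.0099]), 0.6)]
top lid_hole_right [(array([0.3149, 0.6604, 0.0044]), 0.87)]
top box_hole_left [(array([ 0.6046, -0.1501,  0.0527]), 0.63)]
top box_hole_right [(array([ 0.5523, -0.2318, -0.0024]), 0.72)]
side lid_hole_left [(array([0.3212, 0.5204, 0.0075]), 0.83), (array([ 0.6066, -0.1535,  0.0565]), 0.57)]
side lid_hole_right [(array([ 0.6237, -0.2844,  0.0551]), 0.89), (array([0.3116, 0.66  , 0.01  ]), 0.69)]
side box_hole_left [(array([ 0.6074, -0.1487,  0.0527]), 0.97)]
side box_hole_right [(array([ 0.629 , -0.2872,  0.0542]), 0.84)]
```

View pics/f2.png

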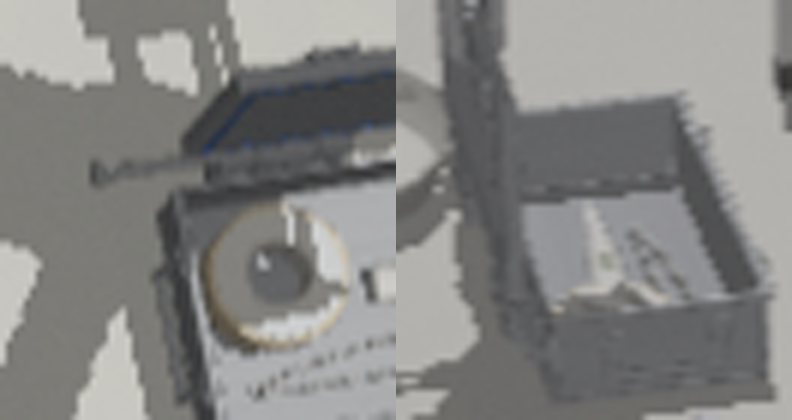

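The lid sits in the hinges, seated along the box's back edge (crop about 300,160), and the box hasn't moved. I'll nudge it slightly and let it settle.

Emit:
{"op": "play_rows", "data": {"translation": [[0,0.01,-0.005],[0,0,0],[0,0,0],[0,0,0],[0,0,0]], "twist": [[0,0,0],[0,0,0],[0,0,0],[0,0,0],[0,0,0]], "gripper": [-1,-1,-1,-1,-1]}}

```text
time: 16.6
tool_pos: [0.6228, -0.2179, 0.3529]
ee_rot: [-3.142, 0.0, 1.725]
wrist_force: [1.1, 0.4, -6.7]
width: 0.01
finger_force: 30.0
```

```bash
python3 -c "
from h import *
o=robot.get_obs();print(o['wrist_force'],o['tool_pos'],o['finger_force'])
print(robot.close_job())"
```

```text
[ 1.06912692  0.40387293 -6.6726254 ] [ 0.62280156 -0.21789104  0.35285454] 29.99818503856659
the job is handed in; nothing more can be done
None
```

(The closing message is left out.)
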